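Press the spin dryer's lid home and spin the rinsed castings

TASK

The lid of the hand-cranked spin dryer has been dropped on askew and stands proud of the tub. Press its rim down by feel until it is fully home all the way round, not so hard that the plastic would crack and never leaning on the crank's hub in the middle; then, with the lid home, turn the crank at least three full turns clockwise (seen from above) to spin the ring castings dry. Let go with the lid still home, and leave everything else on the bench where it is.

Things in the scene. Friction and masses are not known exactly. Their poses are not given: they have to be found in the camera images.
- mat: Round rubber mat, 224 mm across, 3 mm thick, on the bench; the hand-cranked spin dryer stands fast on its centre: a round steel tub, 204 mm across its rim, on screwed-out levelling feet, a short drain spout low down along the mat's -x. Origin at the centre of the mat's underside; mat and dryer may be turned any way. Ring castings lie in a basket seen through the lid.
- lid: The dryer's lid: a 208 mm disc, 14 mm thick, a flat grey band from 74 to 104 mm radius round a clear middle, a gasketed plug below. Origin at the centre of its underside, z normal to it, x along the mat's x. Starts tilted up to 6.5 degrees, its edge 0 to 38 mm proud of the tub's rim. The clear plastic cracks if the fingers push it with more than 45 N.
- rim_a (a point): Point on the top face of the lid's grey band, 88 mm from its centre, 45 degrees anticlockwise (from above) from the mat's +x. The gasket grips: the lid stays where it is put. About 6 N sinks it until its low side meets the tub; then 10 to 17 N on the high side tips that down too (20 N or more elsewhere). One place home does not mean that all are.
- rim_b (a point): As rim_a, at 135 degrees. The lid is home where its underside lies on the firm rubber seal of the tub's rim (which gives 1 mm at 20 N). The rim is 134 to 154 mm above the bench, differing each time with the levelling feet; its exact height is not given: feel for it.
- rim_c (a point): As rim_a, at 225 degrees (opposite rim_a).
- rim_d (a point): As rim_a, at 315 degrees (opposite rim_b).
- knob_mid (a point): Middle of the crank's black upright knob, 23 mm across, 42 mm tall, free to spin on its pin; 18 mm below its top, 52 mm from the crank's axis, which is the lid's centre line, and 59 mm above the lid's underside (45 mm above its top face). The knob's lower end is 21 mm above the lid's top face, on a flat steel crank arm 16 mm wide. It starts towards the mat's +x.
- crank (a joint): Angle of the crank in rad: 0 at the start, grows as it is turned clockwise seen from above, 6.28 a turn, no end stop. Light to turn (about 2 to 3 N at the knob), stops where it is left. Its steel hub, 26 mm across, on a black boss at the lid's middle, is not to be leaned on: over 20 N there bows and cracks the clear middle.
- pan: Small copper pan, 84 mm, near the dryer: a bystander, to be left alone.
- flux: Small white-capped jar, 44 mm, 50 mm high, near the dryer: a bystander, to be left alone.
- tweezers: Steel tweezers lying near the dryer: a bystander, to be left alone.
- pliers: Pliers: a bystander, to be left alone.
- block: White soldering block: a bystander, to be left alone.
- mandrel: Steel ring mandrel, lying: a bystander, to be left alone.

How it is judged:
By the outcome, as a careful person would: the job done as asked, in the order asked, and still so for the second after the job is handed in, with the robot touching nothing.
It also fails if it takes over 67 s, if anything falls off the work surface, if the arm or the gripper's body presses on something with over 40 N, if the wrist force passes 120 N, or if a joint passes its speed limit or range.

ROBOT

A 6-joint arm with a two-finger parallel gripper is mounted at the origin on the work surface. World frame = base frame: x ahead of the robot, y to its left, z up, the work surface at z = 0. Lengths are in m, angles in rad, forces in N, time in s.
With the tool pointing down it reaches from about 0.275 to 0.875 m from the base axis. Payload 12.5 kg.
Tool frame: the origin (TCP) lies on the centre line of the jaws, within the pads' length; the fingertips stand r.finger_overhang ahead of it and the grasp point (between the pads) lies 3 mm ahead of it (r.finger_overhang is the distance from the TCP to the fingertips, in m); z points along the fingers, y is the line along which they close (so a half turn about z gives the same grasp; the last joint's range is limited). The gripper opens to 85 mm and grips with 20 to 120 N. Pads are 22 mm wide; open, the fingers measure 114 mm over their backs; the gripper's body (76 mm by 85 mm) begins 54 mm behind the grasp point. The pads swing forward as they close: fully open they stand 13 mm farther back than shut.
Start: joints at [-1.23, 0.351, 1.652, -0, 1.139, -0.085], TCP at [0.227, -0.501, 0.253] pointing down, gripper open.
Joint ranges: [-2.75, 2.75], [-0.79, 2.1], [0.01, 2.65], [-1.57, 4.71], [0.07, 3.14], [-2.87, 2.87]. Speed limits (rad/s): [2.22, 2.22, 2.79, 3.14, 3.14, 3.14].

INTERFACE

Orientations are given as a unit quaternion [x, y, z, w].
In Python, from cell import r, optics gives the robot as it stands. The module is installed in compiled form; this text tells all that it offers. Calls block until the motion is done:
- r.move_to(position, orientation): joint-space move of the TCP to a pose.
- r.move_linear(position, rot=None, vel=0.15): straight line of the TCP; rot=None keeps the orientation; vel is the mean speed in m/s.
- r.set_joints(angles): joint-space move.
- r.set_gripper(opening, squeeze=None): opening from 0.0 (shut) to 1.0 (fully open); squeeze is the grip in N (None keeps the last); returns when the fingers have stopped.
- r.sleep(seconds).
- r.inverse_kinematics(position, orientation): joint angles nearest the present ones, or None.
- optics.get_image(name): name is "scene" or "top" or "wrist"; returns a dict with "pixels" (480x640x3 uint8, red, green, blue), "depth" (480x640 float32, m along the optical axis (not along the pixel's ray), 0 where there is no reading), "fx", "fy", "cx", "cy" (pixels), "camera_from_world" (4x4, takes a point from world to camera coordinates); the wrist camera has in their place "mount" (4x4, takes a point from camera to tool coordinates, whose origin is the TCP and whose axes are the flange's). Camera axes: x right, y down, z forward; pixel columns grow to the right and rows downward; lengths in m; the calibration is good to about 2 mm. The wrist camera is an equidistant fisheye: a pixel r from the principal point sees the ray r / f radians off the axis. A picture is of the moment at which its call begins: read the wrist's pose just before it.
A pose or a line that the arm cannot do raises r.PlanningError and nothing moves.
- r.hand_in(): hands the job in; it is judged then, once.
Readings, each from a call of its own:
- r.current_t(): time.
- r.current_q(): joint angles.
- r.current_qvel(): joint speeds.
- r.current_effort(): joint torques, N m.
- r.current_tool_pos(): TCP position.
- r.current_ee_rot(): TCP orientation.
- r.current_contact_force(): force on the tool from outside, world axes, zero at the start.
- r.current_torque(): the same for the moment, N m.
- r.current_opening(): opening from 0.0 (shut) to 1.0 (fully open).
- r.current_finger_force(): force on a finger pad.
Only numpy, scipy, OpenCV 4.12 (cv2) and the standard library are available. Lean on these libraries where they do the work, as an engineer would, in place of code of your own. Each camera call takes 0.05 s, during which the arm holds its last target. There are 200 camera calls.

## Working session

There is one attempt and no reset: what is moved stays moved. The work goes in short steps, each a Python script; the robot and the scene stay as the last script left them, time stands still between calls to the robot, and variables do not carry over. Pictures are saved under pics/ and viewed, at most 10 in all, crops included, and the job is handed in when it is done.

```bash
mkdir -p pics
python3 - <<'E'
from cell import r, optics
import numpy as np, cv2
for n in ("scene","top"):
    d=optics.get_image(n); np.savez(f"{n}.npz",**d)
    cv2.imwrite(f"pics/{n}.png",d["pixels"][:,:,::-1])
    print(n,d["fx"],d["cx"],d["cy"],np.round(d["camera_from_world"],3).tolist())
print(r.finger_overhang,r.current_t(),r.current_ee_rot(),r.current_contact_force())
E
```

```text
scene 545.765314927075 319.67447641975053 241.73789942003842 [[0.054, 0.998, 0.014, -0.001], [0.813, -0.036, -0.581, -0.373], [-0.58, 0.043, -0.814, 1.645], [0.0, 0.0, 0.0, 1.0]]
top 582.9695602696336 328.1743127234151 236.07272714183614 [[-0.028, -1.0, 0.001, -0.002], [-0.981, 0.027, -0.19, 0.57], [0.19, -0.007, -0.982, 1.363], [0.0, 0.0, 0.0, 1.0]]
0.022 0.1 [ 9.77422783e-01  2.11292256e-01 -6.62315791e-05 -5.29921040e-04] [-1.59975807 -0.13157902 -0.29126343]
```

View pics/top.png

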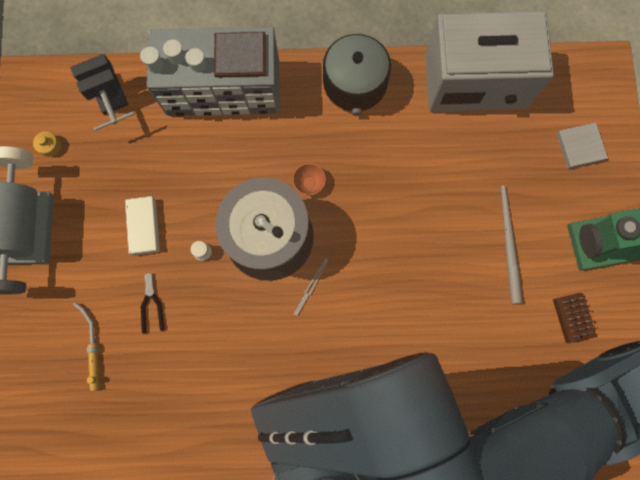

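View pics/scene.png

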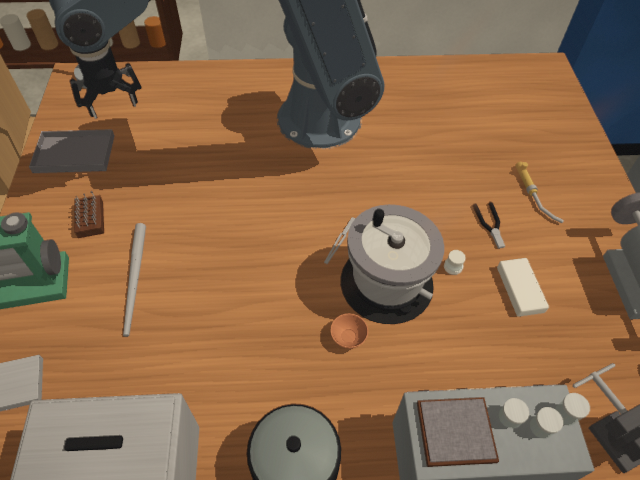

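The top view shows the lid at about (263,228), with its hub near (261,222) and the knob near (278,231). The pan is at (310,180), the jar at (201,250) and the tweezers at (310,290). Next I fit the band plane and locate the hub and knob from depth.

```bash
cat > h.py <<'E'
import numpy as np, cv2
def cloud(d):
    z=d["depth"]; v,u=np.mgrid[0:480,0:640]
    p=np.stack([(u-d["cx"])/d["fx"]*z,(v-d["cy"])/d["fy"]*z,z],-1)
    T=np.linalg.inv(d["camera_from_world"]); w=p@T[:3,:3].T+T[:3,3]; w[z<=0]=np.nan; return w
E
python3 - <<'E'
from h import *
from scipy.optimize import least_squares
for n in("top","scene"):
    d=np.load(n+".npz"); w=cloud(d); px=d["pixels"].astype(int)
    cxy=w[224,263] if n=="top" else w[240,397]
    m=(np.hypot(w[...,0]-cxy[0],w[...,1]-cxy[1])<.16)
    hi=m&(w[...,2]>.14)&(w[...,2]<.25)
    P=w[hi]
    # RANSAC plane
    rng=np.random.default_rng(0);best=0
    for _ in range(500):
        a,b,c=P[rng.choice(len(P),3)]; N=np.cross(b-a,c-a); N/=np.linalg.norm(N)+1e-12
        if abs(N[2])<.95: continue
        k=abs((P-a)@N)<.003
        if k.sum()>best: best=k.sum();kk=k
    Q=P[kk]; c0=Q.mean(0); N=np.linalg.svd(Q-c0)[2][2]; N*=np.sign(N[2])
    hull=cv2.convexHull(Q[:,:2].astype(np.float32)); (c,rad)=cv2.minEnclosingCircle(hull)
    zc=c0[2]-((c[0]-c0[0])*N[0]+(c[1]-c0[1])*N[1])/N[2]
    print(n,"npts",len(P),best,"N",N.round(4),"tilt",np.degrees(np.arccos(N[2])),"centre",c,rad,"ztop",zc,"high dir deg",np.degrees(np.arctan2(-N[1],-N[0])))
    H=(P-c0)@N
    K=P[(H>.05)]; print("above50",len(K),K.mean(0) if len(K) else 0, H.max())
    K=P[(H>.012)&(H<.05)]; print(len(K), K.mean(0))
    for nm,(u,v) in {"top":{"pan":(310,178),"flux":(201,248)},"scene":{"pan":(348,330),"flux":(455,256),"spout":(427,294)}}[n].items(): print(nm,w[v,u])
    y,x=(220,265) if n=="top" else (230,400)
    y0,x0=(165,170) if n=="top" else (190,320)
    cv2.imwrite(f"pics/{n}_c.png",cv2.resize(d["pixels"][y0:y0+130,x0:x0+165,::-1],None,fx=4,fy=4,interpolation=cv2.INTER_CUBIC))
E
```

```text
top npts 6688 4448 N [-0.0115  0.0504  0.9987] tilt 2.9658532617826303 centre (0.5826377272605896, 0.1309269219636917) 0.10500534623861313 ztop 0.16966894237590407 high dir deg -77.14715188628435
above50 92 [0.54828764 0.09198141 0.2326136 ] 0.07009055491031951
200 [0.57335478 0.12238452 0.19238587]
pan [0.73013525 0.02435509 0.01270952]
flux [0.54960696 0.2921455  0.05028575]
scene npts 6418 4609 N [-0.018   0.0491  0.9986] tilt 2.996054232309258 centre (0.584687352180481, 0.13049498200416565) 0.10625169426202774 ztop 0.16913346251909728 high dir deg -69.86416825458889
above50 97 [0.55624554 0.0897291  0.23068285] 0.06787924027522747
300 [0.572937   0.11060002 0.19410474]
pan [0.70750127 0.02632984 0.00221346]
flux [0.54908895 0.29277915 0.04902652]
spout [0.65253947 0.20688953 0.05466323]
```

View pics/scene_c.png

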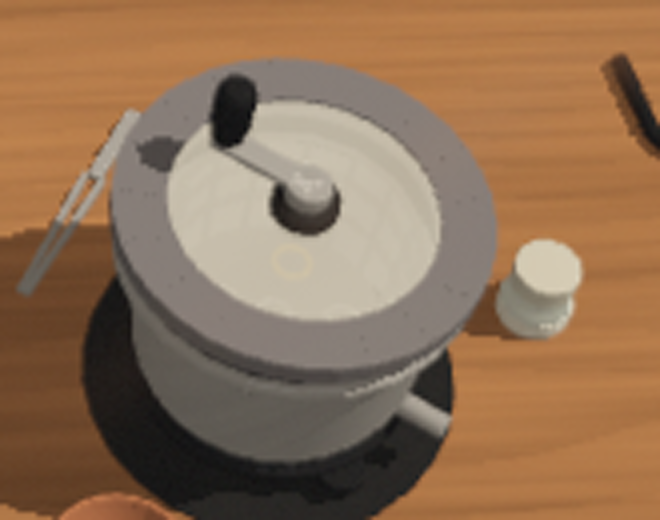

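The crop shows the spout at about (425,415) and the knob at (233,110). The spout puts the mat's +x near -131° in world, and the knob lies the same way at 51 mm radius, so that fits. The lid centre is about (0.583, 0.131), it tilts 3°, and its high side is at about -74°, near rim_a. I press that high side first.

```bash
cat >> h.py <<'E'
from cell import r, optics
from scipy.spatial.transform import Rotation as Ro
C=np.array([.5835,.1308]); MX=-131.0
def quat(deg):   # tool down, tool x along +-deg, whichever keeps last joint nearer mid
    out=[]
    for a in (deg,deg+180):
        t=np.radians(a); x=np.array([np.cos(t),np.sin(t),0]); z=np.array([0,0,-1.])
        out.append(Ro.from_matrix(np.stack([x,np.cross(z,x),z],1)).as_quat())
    return out
def pose(p,deg):
    best=None
    for q in quat(deg):
        j=r.inverse_kinematics(p,q)
        if j is not None and (best is None or abs(j[5])<abs(best[1][5])): best=(q,j)
    return best[0]
def press(deg,zhover,zstart,fstop=24,zmin=.14):
    """press lid at world angle deg until fstop N; returns (z fingertip,force) log"""
    p=np.append(C+.09*np.array([np.cos(np.radians(deg)),np.sin(np.radians(deg))]),zhover+r.finger_overhang)
    r.move_to(p,pose(p,deg))
    p[2]=zstart+r.finger_overhang; r.move_linear(p,vel=.1); r.sleep(.15)
    f0=r.current_contact_force()[2]; log=[]
    while True:
        f=abs(r.current_contact_force()[2]-f0); z=r.current_tool_pos()[2]-r.finger_overhang
        log.append((round(z*1e3,1),round(f,1)))
        if f>fstop or p[2]-r.finger_overhang<zmin: break
        p[2]-=.001 if f<3 else .0005
        r.move_linear(p,vel=.02); 
    p[2]=zhover+r.finger_overhang; r.move_linear(p,vel=.15)
    return log
E
python3 - <<'E'
from h import *
r.set_gripper(0.0)
p=r.current_tool_pos(); p[2]=.34; r.move_linear(p,vel=.25)
print(r.current_t())
L=press(-74,.25,.18,fstop=22,zmin=.143)
print(r.current_t(),L,r.current_q())
E
```

```text
1.3667
17.5417 [(np.float64(180.7), np.float64(0.0)), (np.float64(179.1), np.float64(0.2)), (np.float64(177.9), np.float64(0.7)), (np.float64(176.9), np.float64(0.4)), (np.float64(175.9), np.float64(0.6)), (np.float64(175.2), np.float64(1.7)), (np.float64(174.2), np.float64(4.2)), (np.float64(173.7), np.float64(4.5)), (np.float64(173.2), np.float64(5.0)), (np.float64(172.6), np.float64(4.0)), (np.float64(172.1), np.float64(4.3)), (np.float64(171.6), np.float64(4.7)), (np.float64(171.0), np.float64(4.9)), (np.float64(170.5), np.float64(4.3)), (np.float64(170.0), np.float64(4.0)), (np.float64(169.5), np.float64(4.5)), (np.float64(169.0), np.float64(5.0)), (np.float64(168.5), np.float64(4.4)), (np.float64(168.0), np.float64(5.0)), (np.float64(167.5), np.float64(4.7)), (np.float64(167.0), np.float64(3.8)), (np.float64(166.5), np.float64(4.2)), (np.float64(166.1), np.float64(4.9)), (np.float64(165.8), np.float64(7.1)), (np.float64(165.4), np.float64(7.4)), (np.float64(165.1), np.float64(9.2)), (np.float64(164.7), np.float64(9.9)), (np.float64(164.3), np.float64(10.9)), (np.float64(163.8),
[... 198 characters left out ...]
.float64(11.3)), (np.float64(161.1), np.float64(12.8)), (np.float64(160.6), np.float64(12.4)), (np.float64(160.2), np.float64(12.6)), (np.float64(159.7), np.float64(13.7)), (np.float64(159.2), np.float64(12.6)), (np.float64(158.7), np.float64(12.7)), (np.float64(158.2), np.float64(12.6)), (np.float64(157.7), np.float64(13.1)), (np.float64(157.3), np.float64(14.3)), (np.float64(156.8), np.float64(14.0)), (np.float64(156.5), np.float64(16.3)), (np.float64(156.1), np.float64(17.8)), (np.float64(155.9), np.float64(19.1)), (np.float64(155.6), np.float64(21.6)), (np.float64(155.4), np.float64(22.5))] [-3.63665930e-03  4.44153842e-01  1.46892439e+00  8.55050765e-05
  1.23086863e+00 -2.82938837e-01]
```

The press read cleanly: 4–5 N sinking, 11–14 N tipping, then a stiff rise at about 156.5 mm. I check the other three places, starting closer in.

Run:
```python
from h import *
for a in (4,94,184):
    t=r.current_t(); L=press(a,.235,.1615,fstop=22,zmin=.143)
    print(a,r.current_t()-t,[(float(x),float(y)) for x,y in L])
d=optics.get_image("top"); np.savez("top2.npz",**d); w=cloud(d)
m=(np.hypot(w[...,0]-C[0],w[...,1]-C[1])<.1)&(abs(w[...,2]-.157)<.015); P=w[m]
A=np.c_[P[:,:2]-C,np.ones(len(P))]; k=np.ones(len(P),bool)
for _ in range(6):
    s=np.linalg.lstsq(A[k],P[k,2],rcond=None)[0]; k=abs(A@s-P[:,2])<.003
print(s,k.sum(),"t",r.current_t())
```

```text
4 5.8583 [(162.3, 0.0), (160.6, 0.8), (159.4, 0.5), (158.4, 1.1), (157.4, 0.2), (156.4, 0.1), (155.8, 3.0), (155.6, 10.1), (155.5, 12.2), (155.4, 15.2), (155.4, 18.8), (155.2, 20.3), (155.1, 23.2)]
94 6.258300000000002 [(162.2, 0.0), (160.6, 0.3), (159.4, 0.4), (158.4, 0.6), (157.4, 0.5), (156.4, 0.1), (155.8, 4.4), (155.7, 8.1), (155.6, 11.1), (155.5, 15.1), (155.4, 18.5), (155.3, 21.3), (155.1, 23.6)]
184 5.7334 [(162.1, 0.0), (160.6, 0.8), (159.4, 0.3), (158.4, 0.3), (157.4, 1.0), (156.4, 1.0), (156.0, 7.2), (155.9, 10.9), (155.8, 16.4), (155.6, 19.5), (155.3, 23.6)]
[-0.00193167 -0.00179307  0.15583377] 1700 t 35.4417
```

All four places are home at 155.4–155.9 mm, and the lid is level. Before grasping I measure the knob in the new cloud.

Run:
```python
from h import *
d=optics.get_image("scene"); np.savez("scene2.npz",**d)
for n in("top2","scene2"):
    w=cloud(np.load(n+".npz")); m=(np.hypot(w[...,0]-C[0],w[...,1]-C[1])<.09)
    for lo,hi in((.17,.19),(.19,.21),(.21,.226)):
        K=w[m&(w[...,2]>lo)&(w[...,2]<hi)]
        print(n,lo,len(K),K.mean(0).round(4) if len(K) else 0,K[:,:2].min(0) if len(K) else 0,K[:,:2].max(0) if len(K) else 0)
print(r.current_tool_pos())
cv2.imwrite("pics/top2.png",cv2.resize(np.load("top2.npz")["pixels"][165:295,170:335,::-1],None,fx=4,fy=4))
```

```text
top2 0.17 0 0 0 0
top2 0.19 0 0 0 0
top2 0.21 0 0 0 0
scene2 0.17 237 [0.5756 0.1137 0.1757] [0.55296765 0.07828831] [0.59847128 0.1407462 ]
scene2 0.19 64 [0.5613 0.0859 0.2006] [0.55162127 0.07705297] [0.56686789 0.09925895]
scene2 0.21 78 [0.5565 0.0873 0.2167] [0.54530185 0.07674402] [0.56568588 0.09806982]
[0.49322828 0.12442575 0.2557609 ]
```

View pics/top2.png

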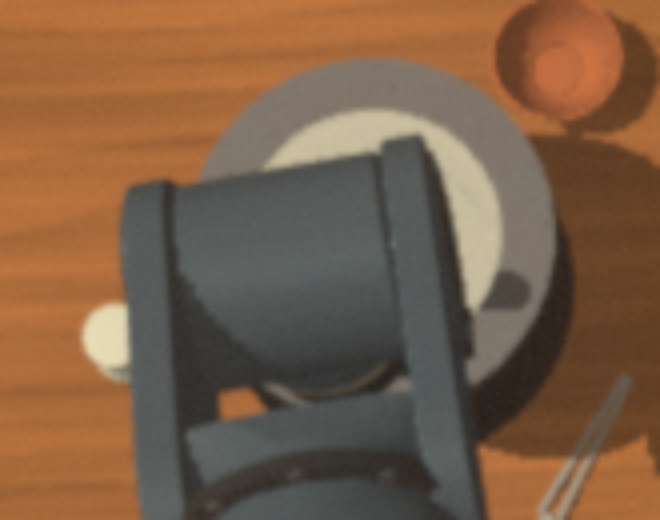

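In the scene view the knob stands at about (0.5555, 0.0873), and the top view put it a few mm nearer -x. I take a crank direction of -126°. I grasp with the jaws closing tangentially and check the forces over the first quarter turn.

```bash
cat >> h.py <<'E'
ZG=.207
def turn(C,th0,dth,n,vel=.08,k=1e-4,rad=.052,f0=0):
    C=np.array(C,float); F=[]
    for i in range(1,n+1):
        t=th0-dth*i; e=np.array([np.cos(t),np.sin(t)])
        r.move_linear(np.append(C+rad*e,ZG),vel=vel)
        f=r.current_contact_force()-f0; fr=f[:2]@e; C=C+k*fr*e
        F.append((round(np.degrees(t)),*f.round(1)))
    return C,t,F
E
python3 - <<'E'
from h import *
p=r.current_tool_pos(); p[2]=.30; r.move_linear(p,vel=.25)
r.set_gripper(.6,20)
th=np.radians(-126); K=C+.052*np.array([np.cos(th),np.sin(th)])
p=np.append(K,.29); q=pose(p,-126)
for a in np.arange(0,360,30):
    s=np.append(C+.052*np.array([np.cos(np.radians(a)),np.sin(np.radians(a))]),ZG); j=r.inverse_kinematics(s,q); assert j is not None
r.move_to(p,q); r.sleep(.1); f0=r.current_contact_force(); np.save("f0.npy",f0)
p[2]=.235;r.move_linear(p,vel=.15); p[2]=ZG; r.move_linear(p,vel=.06); print("down",r.current_contact_force()-f0)
r.set_gripper(0,20); print("grip",r.current_opening(),r.current_finger_force(),r.current_contact_force()-f0,r.current_torque())
c,t,F=turn(C,th,np.pi/10,5,f0=f0)
print(c,t,[tuple(map(float,x)) for x in F],r.current_tool_pos(),r.current_opening(),r.current_t()); np.save("st.npy",[*c,t])
E
```

```text
down [ 1.03740177 -0.13691197 -1.76290457]
grip 0.257814093593498 20.388917721575126 [0.51496887 0.01469162 2.39928428] [-0.05854574  0.01933687  0.00012465]
[0.58333741 0.13093751] -3.7699111843077517 [(-144.0, 0.2, 1.6, 3.6), (-162.0, -0.4, 1.3, 4.9), (-180.0, -1.2, 1.0, 5.2), (-198.0, 0.0, 2.3, 5.0), (-216.0, 0.6, 2.2, 6.1)] [0.54176465 0.16131516 0.20719417] 0.26018598711730034 41.5917
```

The grip is sound: the opening matches 22 mm and the side forces are small. I continue the turns with a force guard.

Run:
```python
from h import *
import h
f0=np.load("f0.npy"); x,y,t=np.load("st.npy"); c=np.array([x,y]); n=5
while n<63 and r.current_t()<58.5:
    c,t,F=turn(c,t,np.pi/10,2,vel=.13,f0=f0); n+=2
    f=np.array(F[-1][1:])
    if n%8==1: print(n,f,r.current_t().__round__(1),r.current_opening().__round__(3))
    if abs(f[2])>7: h.ZG+=np.sign(f[2])*.0003
    if np.linalg.norm(f)>18: print("ABORT",f); break
    if n==61: pass
print(n,n*18/360,c,np.degrees(t),h.ZG,r.current_t()); np.save("st.npy",[*c,t])
```

```text
9 [2.6 1.9 5. ] 42.7 0.264
17 [-0.3 -5.3  6.3] 44.9 0.259
25 [-1.6  4.2  6.7] 47.1 0.257
33 [ 2.2 -1.1 -0.1] 49.3 0.257
41 [-4.6 -2.6  5.2] 51.5 0.26
49 [4.6 4.7 1.1] 53.7 0.256
57 [ 1.2 -5.   2.6] 55.9 0.26
63 3.15 [0.5840443  0.12918894] -1260.0 0.20759999999999998 57.5417
```

Run:
```python
from h import *
r.set_gripper(.45); p=r.current_tool_pos(); p[2]=.275; r.move_linear(p,vel=.12)
for n in("scene",):
    d=optics.get_image(n); np.savez(n+"3.npz",**d); w=cloud(d)
    m=(np.hypot(w[...,0]-C[0],w[...,1]-C[1])<.1)&(abs(w[...,2]-.157)<.015); P=w[m]
    A=np.c_[P[:,:2]-C,np.ones(len(P))]; k=np.ones(len(P),bool)
    for _ in range(6):
        s=np.linalg.lstsq(A[k],P[k,2],rcond=None)[0]; k=abs(A@s-P[:,2])<.003
    print(s,k.sum())
cv2.imwrite("pics/end.png",cv2.resize(d["pixels"][150:310,280:480,::-1],None,fx=3,fy=3))
print(r.current_t(),r.current_contact_force()-np.load("f0.npy"))
```

```text
[ 2.00552752e-05 -1.59374732e-03  1.54766661e-01] 4198
58.6083 [ 0.01821341 -0.10847456 -1.2211704 ]
```

View pics/end.png

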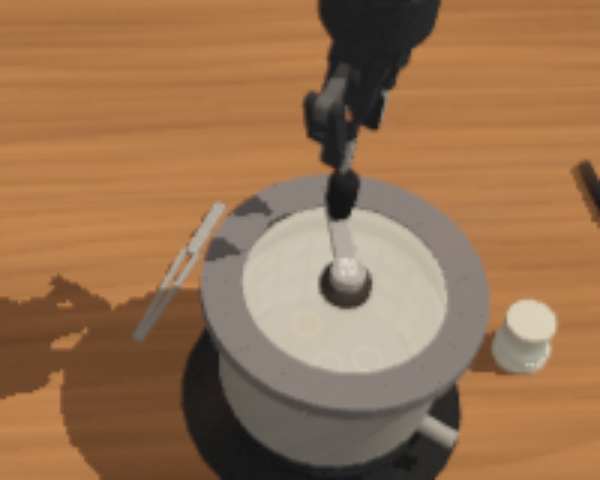

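The picture shows the lid level (tilt under 0.1°) and seated, with the knob at (342,190) free below the fingers and the jar and tweezers undisturbed.

```bash
python3 -c "
from cell import r
print(r.hand_in())"
```

```text
the job is handed in; nothing more can be done
None
```

The lid is home all the way round (no press went over about 24 N), the crank was turned about 3.15 turns clockwise and released, nothing else on the bench was touched, and the job was handed in at about 58.6 s.

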